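Set the wheel-bearing nut: run it home, back off a quarter turn, hold it

ROBOT

A 7-joint arm with a two-finger parallel gripper is mounted at the origin on the work surface. World frame = base frame: x ahead of the robot, y to its left, z up, the work surface at z = 0. Lengths are in m, angles in rad, forces in N, time in s.
With the tool pointing down it reaches from about 0.425 to 0.925 m from the base axis. Payload 6.8 kg.
Tool frame: the origin (TCP) lies at the very end of the fingers, on their centre line; the grasp point (between the pads) lies 19 mm behind it; y points along the fingers, z is the direction in which the jaws open and shut, and the axes are right-handed (so a half turn about y gives the same grasp; the last joint's range is limited). The gripper opens to 85 mm and grips with 20 to 120 N. Pads are 22 mm wide; open, the fingers measure 114 mm over their backs; the gripper's body (76 mm by 85 mm) begins 54 mm behind the grasp point. The pads swing forward as they close: fully open they stand 13 mm farther back than shut.
Start: joints at [-1.282, 0.477, 0.022, 1.555, -0.011, 1.109, -0.083], TCP at [0.261, 0.623, 0.231] pointing down, gripper open.
Joint ranges: [-2.96, 2.96], [-0.34, 2.1], [-1.41, 1.46], [0.24, 2.44], [-1.37, 4.51], [0.17, 1.92], [-2.96, 2.96]. Speed limits (rad/s): [2.39, 2.39, 3.14, 3.14, 3.14, 3.14, 3.14].

INTERFACE

Orientations are given as a rotation vector (axis times angle).
In Python, from bench import r gives the robot as it stands.
- The arm moves only by the tool drive_tool, never from a script. Its argument "series" is a list of rows, each a list of 7 numbers: the shift along the tool's x, y, z in mm, then the turn, a rotation vector about the tool's x, y, z in degrees, then the finger opening in mm, from 0 to 85.4. In form: [[tx, ty, tz, wx, wy, wz, grip], ...]. A call has 1 to 5 rows; each row is the pose to reach, as a shift and turn from the pose measured when the call began, along the tool's axes at that moment; what a row does not reach only later rows make up. A row lasts 1/10 s, in which the tool goes at most 50 mm and 8.59 degrees, less where a joint would pass 70% of its speed; a pose out of reach is approached as far as the arm can. A call with a gripper value outside its range is refused whole. The fingers move at their own pace and stop on an object; "squeeze" is the grip in N (left out, the last holds). Time passes only in rows, so rows that repeat a pose let the fingers close. It gives the time, the measured TCP pose, the force and the opening at its end, in the units of the state.
- r.get_obs(): the state, without advancing time (a new reading comes with each control period).
- r.grab_frame(name): name is "side" or "top"; returns a dict with "frame" (400x640x3 uint8, blue, green, red), "intrinsics" (3x3 intrinsics, pixels), "distortion" ([k1, k2, p1, p2, k3] as OpenCV has them; the pictures are not rectified), "rvec" (rotation vector, rad) and "tvec" (3), from world to camera coordinates, as OpenCV has them. Camera axes: x right, y down, z forward; pixel columns grow to the right and rows downward; lengths in m; the calibration is good to about 2 mm. A picture is of the moment at which its call begins. There is no depth.
- r.hand_in(): hands the job in, once; it reports no verdict.
The state is a dict: "clock": time; "joints": joint angles; "qvel": joint speeds; "tau": joint torques, N m; "tcp_pos": TCP position; "orientation": TCP orientation; "contact_force": force on the tool from outside, world axes, zero at the start; "moment": the same for the moment, N m; "grip_width": finger opening in m.
Only numpy, scipy, OpenCV 4.12 (cv2) and the standard library are available. Lean on these libraries where they do the work, as an engineer would, in place of code of your own. Each camera call takes 0.05 s, during which the arm holds its last target.

TASK

Set the running clearance of the wheel bearings: screw the castle nut on top of the wheel hub down clockwise until it bottoms out on its washer, then back it off a quarter turn. Finish with the nut still gripped between the fingers in that position, so that it cannot turn while a workmate fits the split pin; do not let go of it. Leave the sprocket, grease cap, hammer and split-pin tray on the bench where they are.

Things in the scene. Friction and masses are not known exactly. Their poses are not given: they have to be found in the camera images.
- nut_center (a point): Centre, half-way up and on the axis, of the pale castle nut on the upright spindle over the hub: 33 mm high; lower 24 mm a hexagon 46 mm across flats (53 over corners), top 9 mm a slotted round crown 42 mm across. z up. The frame turns with the nut: x is square to one pair of flats, the others are at 60 and 120 deg; slots at mid-flat. Yellow paint marks the corner 30 deg anticlockwise from x.
- nut (a joint): Turn of the nut on its right-hand thread, rad: 0 = bottomed out on its washer (hard stop); grows as it is unscrewed (anticlockwise from above). One turn (6.283) lifts it 3.5 mm; a quarter turn is 1.57. Starts between 2.2 and 5.0, so several grasps. It turns easily (about 0.12 N m), stays on the thread and where it is left.
- spindle_end (a point): Centre of the flat top of the fixed spindle (30 mm thread), 228 mm above the bench, 7 mm above the nut's top when the nut is home. A chalk line across it, along this frame's y, shows the direction of the split-pin hole; with the nut backed off exactly a quarter turn a slot faces that hole.
- hub_end (a point): Centre of the upper end face of the dark cast wheel hub, 67 mm across, 180 mm above the bench. On it lie a bearing ring (50 mm across, 3 mm high) and a washer (45 mm across, 5 mm), so the home nut's underside is 8 mm above this face: fingertips can reach level with it. The flange below is 156 mm across; its five studs end 12 mm below this face. The hub need not be touched.
- stand: Teal bench stand that carries the spindle and hub, bolted to the bench; round foot 200 mm across; origin at the centre of the foot's underside, straight below the nut.
- sprocket: Bystander, loose: bright steel chain sprocket lying flat, 133 mm across, 28 mm high over its boss; origin at the centre of its underside.
- grease_cap_mid (a point): Bystander, loose: domed aluminium grease cap, 68 mm across, 42 mm high, dome up; this point is at its centre half-way up.
- hammer: Bystander, loose: hammer with a wooden handle lying on the bench, 260 mm long along its x axis, head (about 90 mm wide) at +x; origin at the middle of its length on the bench.
- pin_tray: Bystander, loose: small blue steel tray with split pins, 120 x 80 x 24 mm; origin at the centre of its underside.
There are look-alikes about, which are no part of the job. There is more than one size of the stand; the job needs the smaller.

How it is judged:
By the outcome, as a careful person would: the job done as asked, in the order asked, and still so for the second after the job is handed in, while the arm keeps its last pose, push and grip.
It also fails if it takes over 61 s, if anything falls off the work surface, if the arm or the gripper's body presses on something with over 40 N, if the wrist force passes 120 N, or if a joint passes its speed limit or range.

## Working session

There is one attempt and no reset: what is moved stays moved. The work goes in short steps, Python scripts to look and compute and a tool call to move; the robot and the scene stay as the last step left them, time stands still between calls to the robot, and variables do not carry over. Pictures are saved under pics/ and viewed, and the job is handed in when it is done.

Besides the shell and the picture viewer there is one more tool, called after "Call:" as a command line: name --pt "numbers of a row" for each row, then --argument value for the rest. drive_tool: Moves the arm, as the interface text tells. Its arguments: {"type":"object","properties":{"series":{"type":"array","items":{"type":"array","items":{"type":"number"}}},"squeeze":{"type":"number"}},"required":["series"]}

```bash
mkdir -p pics; ls; python3 - <<'E'
from bench import r
import cv2,numpy as np
o=r.get_obs()
for k,v in o.items(): print(k,np.round(v,4))
for n in("side","top"):
    f=r.grab_frame(n); cv2.imwrite(f"pics/{n}0.png",f["frame"])
    print(n,f["intrinsics"],f["distortion"],f["rvec"],f["tvec"])
    R=cv2.Rodrigues(np.array(f["rvec"]))[0]; print(-R.T@np.array(f["tvec"]).ravel())
E
```

```text
pics
clock 0.0
joints [-1.2821  0.4778  0.0224  1.5564 -0.0115  1.1093 -0.0831]
qvel [ 0.0002 -0.0006  0.001  -0.0005 -0.001   0.0003  0.0004]
tau [-6.00000e-04 -5.96458e+01  1.60780e+00 -2.81202e+01  1.24000e-02
  9.20000e-03 -0.00000e+00]
tcp_pos [0.2607 0.622  0.2303]
orientation [-1.5501  0.3115 -0.3112]
contact_force [0.3046 0.587  0.0698]
moment [ 0.0304 -0.0031 -0.009 ]
grip_width 0.0854
side [[470.47061605   0.         321.64508186]
 [  0.         470.47061605 202.77282929]
 [  0.           0.           1.        ]] [-0.05911753  0.          0.          0.          0.        ] [ 2.26035362 -0.8732803   0.35737926] [-0.41388246  0.36777693  1.22767242]
[-0.08682124 -0.68919093  1.15378337]
top [[463.73930424   0.         321.46139864]
 [  0.         463.73930424 200.18014642]
 [  0.           0.           1.        ]] [0.01218388 0.         0.         0.         0.        ] [ 2.19767788 -2.13161645  0.10695117] [-0.02786314  0.55247056  1.53021469]
[ 0.39045401 -0.02262018  1.57942744]
```

View pics/side0.png

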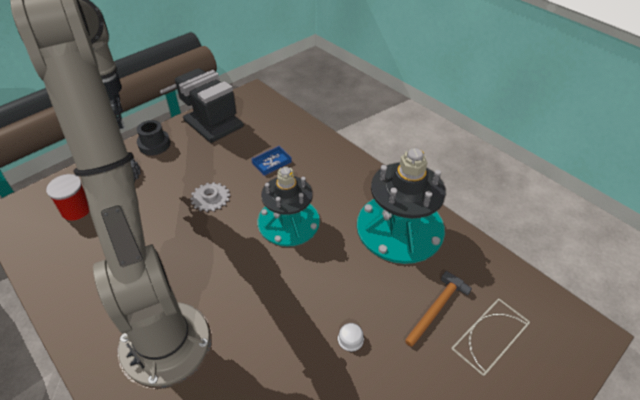

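View pics/top0.png

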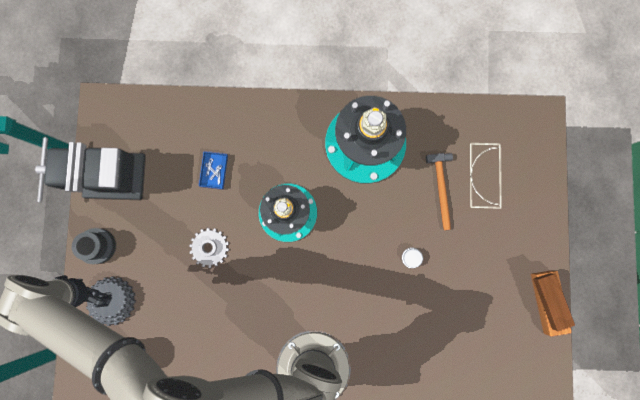

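The side view shows the smaller stand's nut near (286,177), and the top view shows it near (284,207). The larger look-alike stand is to the right of it, near (372,122) in the top view. I'll zoom in on the smaller one.

```bash
python3 - <<'E'
import cv2,numpy as np
a=cv2.imread("pics/top0.png")[180:240,250:320]; b=cv2.imread("pics/side0.png")[155:215,250:320]
k=dict(fx=5.7,fy=9,interpolation=cv2.INTER_CUBIC)
im=np.hstack([cv2.resize(a,None,fx=5.7,fy=5.7,interpolation=cv2.INTER_CUBIC),cv2.resize(b,None,fx=5.7,fy=5.7,interpolation=cv2.INTER_CUBIC)])
cv2.imwrite("pics/z0.png",im);print(im.shape)
E
```

```text
(342, 798, 3)
```

View pics/z0.png

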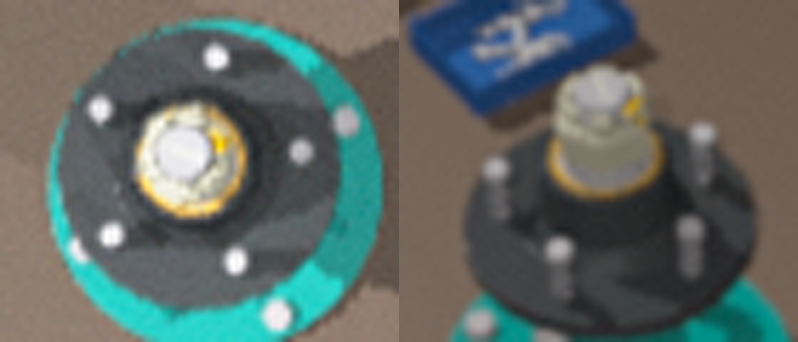

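```bash
cat > h.py <<'E'
import cv2,numpy as np
from scipy.spatial.transform import Rotation as Ro
def cam(f):
    R=cv2.Rodrigues(np.array(f["rvec"]))[0]; t=np.array(f["tvec"]).ravel()
    return np.array(f["intrinsics"]),np.array(f["distortion"]),R,t
def ray(f,uv):
    K,D,R,t=cam(f); p=cv2.undistortPoints(np.array([[uv]],float),K,D)[0,0]
    d=R.T@np.array([p[0],p[1],1]); return -R.T@t,d/np.linalg.norm(d)
def onz(f,uv,z):
    c,d=ray(f,uv); return c+d*(z-c[2])/d[2]
def tri(fs,uvs):
    A=np.zeros((3,3));b=np.zeros(3)
    for f,u in zip(fs,uvs):
        c,d=ray(f,u);P=np.eye(3)-np.outer(d,d);A+=P;b+=P@c
    return np.linalg.solve(A,b)
def proj(f,X):
    return cv2.projectPoints(np.array(X,float).reshape(-1,1,3),np.array(f["rvec"]),np.array(f["tvec"]),np.array(f["intrinsics"]),np.array(f["distortion"]))[0].reshape(-1,2)
E
python3 - <<'E'
from bench import r
from h import *
T=r.grab_frame("top");S=r.grab_frame("side")
def comp(f,box,lo,hi):
    x0,y0,x1,y1=box;hsv=cv2.cvtColor(f["frame"],cv2.COLOR_BGR2HSV)[y0:y1,x0:x1]
    m=cv2.inRange(hsv,np.array(lo),np.array(hi)); n,l,s,c=cv2.connectedComponentsWithStats(m)
    return [(s[i,4],c[i]+[x0,y0]) for i in range(1,n) if s[i,4]>1]
st=(281.8,206.2) 
ust=np.array([250+183/5.7-.5,180+152/5.7-.5]);uss=np.array([250+(603-399)/5.7-.5,155+88/5.7-.5])
print("manual",ust,uss)
print(onz(T,ust,.228),onz(S,uss,.228),tri([T,S],[ust,uss]))
for f,b in((T,(268,192,300,222)),(S,(270,160,305,195))):
    print("yellow",comp(f,b,(18,130,120),(34,255,255)))
# stand foot: teal mask min enclosing circle, top and flange
for f,b in((T,(250,175,325,250)),):
    x0,y0,x1,y1=b;m=cv2.inRange(cv2.cvtColor(f["frame"],cv2.COLOR_BGR2HSV)[y0:y1,x0:x1],(80,120,60),(95,255,255))
    pts=cv2.findNonZero(m); (c,rad)=cv2.minEnclosingCircle(pts); c=np.array(c)+[x0,y0]; print("foot",c,rad,onz(f,c,0.01))
c=tri([T,S],[ust,uss])
for f in(T,S):print(proj(f,[c]))
up=np.array([250+220/5.7-.5,180+145/5.7-.5]);us=np.array([250+(633-399)/5.7-.5,155+107/5.7-.5])
print("paint",up,us,tri([T,S],[up,us]),[ (z,onz(T,up,z),onz(S,us,z)) for z in(.208,.214,.22)])
E
```

```text
manual [281.60526316 206.16666667] [285.28947368 169.93859649]
[0.5110367  0.10358228 0.228     ] [0.51150457 0.10388495 0.228     ] [0.51106846 0.10347243 0.22854847]
yellow [(np.int32(28), array([289.53571429, 207.53571429])), (np.int32(4), array([277.5, 215. ])), (np.int32(6), array([282.16666667, 216.66666667]))]
yellow [(np.int32(5), array([290.6, 173.2])), (np.int32(4), array([277.75, 185.5 ]))]
foot [287.57143021 212.2857132 ] 29.320636749267578 [0.51026099 0.10286416 0.01      ]
[[281.6263767  206.13981838]]
[[285.2547838  169.94141494]]
paint [288.09649123 204.93859649] [290.55263158 173.27192982] [0.51536221 0.0849513  0.22575844] [(0.208, array([0.5170672 , 0.08631391, 0.208     ]), array([0.52681743, 0.09981226, 0.208     ])), (0.214, array([0.51651327, 0.08583733, 0.214     ]), array([0.52292454, 0.09480687, 0.214     ])), (0.22, array([0.51595933, 0.08536074, 0.22      ]), array([0.51903165, 0.08980147, 0.22      ]))]
```

```bash
cat >> h.py <<'E'
def rel(o,P,yaw=None):
    """shift in tool mm & rotvec deg to reach P, tool down with jaw axis at yaw deg (nearest mod 180 if None given keeps)"""
    R=Ro.from_rotvec(o["orientation"]).as_matrix(); s=R.T@(np.array(P)-np.array(o["tcp_pos"]))*1000
    z=R[:,2]; cur=np.degrees(np.arctan2(z[1],z[0]))
    out=[np.round(s,2),"yaw",round(cur,2)]
    if yaw is None: yaw=cur
    a=np.radians(yaw); y=np.array([0,0,-1.]);zz=np.array([np.cos(a),np.sin(a),0]);x=np.cross(y,zz)
    Rt=np.stack([x,y,zz],1); out+=["rot",np.round(Ro.from_matrix(R.T@Rt).as_rotvec(degrees=True),2)]
    return out
def st(o):
    print("t",round(o["clock"],2),"tcp",np.round(np.array(o["tcp_pos"])*1000,1),"q",np.round(o["joints"],3),"F",np.round(o["contact_force"],1),"M",np.round(o["moment"],3),"w",round(o["grip_width"]*1000,2))
E
python3 - <<'E'
from bench import r
from h import *
o=r.get_obs();st(o)
print(rel(o,(.2607,.622,.31)),rel(o,(.511,.1033,.31)))
for y in(13.2,73.2,-46.8,-106.8,133.2): print(y,rel(o,(.511,.1033,.31),y)[3:])
print(Ro.from_rotvec(o["orientation"]).as_matrix().round(3))
E
```

```text
t 0.2 tcp [260.7 622.2 230.7] q [-1.282  0.478  0.022  1.556 -0.012  1.109 -0.083] F [-0.4  0.4  0.3] M [-0.028  0.035 -0.009] w 85.26
[array([  0.08, -79.32,  -0.32]), 'yaw', np.float64(67.27), 'rot', array([0.07, 0.  , 0.  ])] [array([ 431.37,  -78.85, -382.  ]), 'yaw', np.float64(67.27), 'rot', array([0.07, 0.  , 0.  ])]
13.2 ['rot', array([6.000e-02, 5.407e+01, 4.000e-02])]
73.2 ['rot', array([ 0.07, -5.93,  0.  ])]
-46.8 ['rot', array([4.0000e-02, 1.1407e+02, 7.0000e-02])]
-106.8 ['rot', array([-0.0000e+00,  1.7407e+02,  1.0000e-01])]
133.2 ['rot', array([ 6.000e-02, -6.593e+01, -3.000e-02])]
[[ 0.922 -0.     0.386]
 [-0.386 -0.001  0.922]
 [ 0.    -1.    -0.001]]
```

Call:
drive_tool --pt "0 -45 0 0 0 0 85.4" --pt "0 -80 0 0 0 0 85.4"

```text
clock: 0.4
tcp_pos: [0.2606, 0.6219, 0.3112]
orientation: [-1.551, 0.312, -0.311]
contact_force: [-0.1, 0.6, -0.3]
grip_width: 0.085
```

Call:
drive_tool --pt "431 0 -382 0 -66 0 85.4" --pt "431 0 -382 0 -66 0 85.4" --pt "431 0 -382 0 -66 0 85.4" --pt "431 0 -382 0 -66 0 85.4" --pt "431 0 -382 0 -66 0 85.4"

```text
clock: 0.9
tcp_pos: [0.3688, 0.3972, 0.3114]
orientation: [-1.555, -0.274, 0.276]
contact_force: [1.4, 0.1, -0.5]
grip_width: 0.0854
```

```bash
python3 - <<'E'
from bench import r
from h import *
o=r.get_obs();st(o)
print(rel(o,(.511,.1033,.31),133.2))
E
```

```text
t 0.9 tcp [368.8 397.2 311.4] q [-0.925  0.191 -0.015  1.772  0.004  1.181  0.98 ] F [ 1.4  0.1 -0.5] M [ 0.005 -0.044 -0.008] w 85.43
[array([  32.55,    1.98, -324.83]), 'yaw', np.float64(110.1), 'rot', array([  0.09, -23.1 ,  -0.11])]
```

Call:
drive_tool --pt "32.5 2 -325 0 -23 0 85.4" --pt "32.5 2 -325 0 -23 0 85.4" --pt "32.5 2 -325 0 -23 0 85.4" --pt "32.5 2 -325 0 -23 0 85.4" --pt "32.5 2 -325 0 -23 0 85.4"

```text
clock: 1.4
tcp_pos: [0.4728, 0.1817, 0.3105]
orientation: [-1.491, -0.588, 0.59]
contact_force: [1.1, 0.1, 0.1]
grip_width: 0.0852
```

```bash
python3 - <<'E'
from bench import r
from h import *
o=r.get_obs();st(o)
print(rel(o,(.511,.1033,.29),133.2))
E
```

```text
t 1.4 tcp [472.8 181.7 310.5] q [-0.596  0.124  0.116  1.856 -0.014  1.164  1.849] F [1.1 0.1 0.1] M [ 0.019 -0.029 -0.023] w 85.25
[array([-25.68,  20.68, -83.26]), 'yaw', np.float64(133.14), 'rot', array([ 0.06, -0.06, -0.09])]
```

Call:
drive_tool --pt "-25.7 10 -83.3 0 0 0 85.4" --pt "-25.7 20 -83.3 0 0 0 85.4" --pt "-25.7 20 -83.3 0 0 0 85.4" --pt "-25.7 20 -83.3 0 0 0 85.4"

```text
clock: 1.8
tcp_pos: [0.5108, 0.1024, 0.2902]
orientation: [-1.491, -0.585, 0.589]
contact_force: [-0.5, 1.6, -0.3]
grip_width: 0.0856
```

```bash
python3 - <<'E'
from bench import r
from h import *
T=r.grab_frame("top");S=r.grab_frame("side")
o=r.get_obs();st(o)
print(rel(o,(.511,.1033,.186),133.2))
im=np.hstack([cv2.resize(T["frame"][150:250,230:330],None,fx=4,fy=4,interpolation=2),cv2.resize(S["frame"][120:220,235:335],None,fx=4,fy=4,interpolation=2)])
cv2.imwrite("pics/z1.png",im)
E
```

```text
t 1.9 tcp [510.7 104.7 290.8] q [-0.485  0.165  0.185  1.857 -0.032  1.124  2.037] F [0.2 0.1 0.5] M [ 0.018 -0.064  0.061] w 85.35
[array([ -0.57, 104.79,  -1.2 ]), 'yaw', np.float64(133.25), 'rot', array([ 0.03,  0.05, -0.08])]
```

View pics/z1.png

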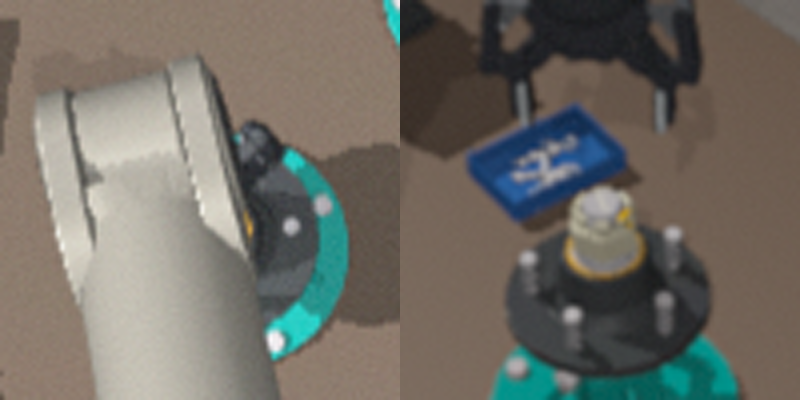

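The side view shows the open fingers straddling the nut, with tips near (525,110) and (665,125) in the crop and the nut at (605,225). I'll descend now.

Call:
drive_tool --pt "-0.5 40 -1 0 0 0 85.4" --pt "-0.5 75 -1 0 0 0 85.4" --pt "-0.5 95 -1 0 0 0 85.4" --pt "-0.5 104 -1 0 0 0 85.4" --pt "-0.5 104 -1 0 0 0 85.4"

```text
clock: 2.4
tcp_pos: [0.5102, 0.1046, 0.1862]
orientation: [-1.489, -0.59, 0.594]
contact_force: [0.9, 0.2, 0.2]
grip_width: 0.0854
```

```bash
python3 - <<'E'
from bench import r
from h import *
o=r.get_obs();st(o)
S=r.grab_frame("side")
o=r.get_obs();st(o)
print(rel(o,(.511,.1033,.186),133.2))
im=cv2.resize(S["frame"][120:220,235:335],None,fx=6,fy=6,interpolation=2)
cv2.imwrite("pics/z2.png",im)
E
```

```text
t 2.4 tcp [510.2 104.6 186.2] q [-0.47   0.277  0.175  1.976 -0.06   0.895  2.065] F [0.9 0.2 0.2] M [ 0.067 -0.017  0.035] w 85.4
t 2.45 tcp [511.  104.5 187.3] q [-0.469  0.276  0.176  1.975 -0.06   0.896  2.065] F [-0.4  0.3  1.3] M [ 0.024 -0.009  0.006] w 85.34
[array([-0.87,  1.28, -0.86]), 'yaw', np.float64(133.34), 'rot', array([ 0.03,  0.14, -0.05])]
```

View pics/z2.png

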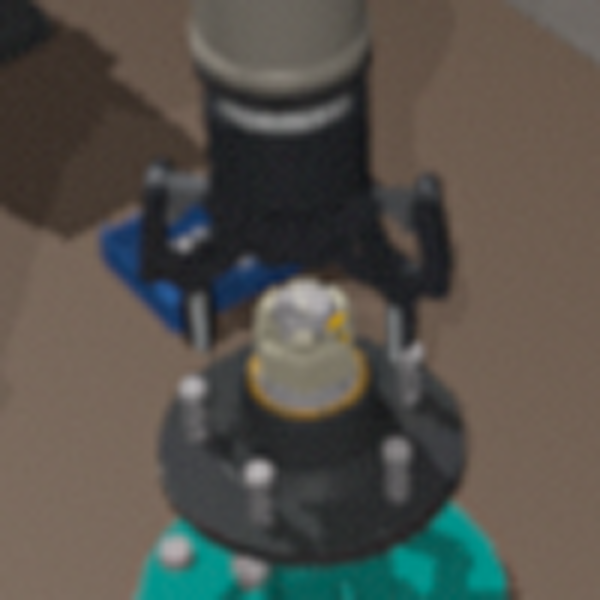

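The fingers are level with the nut on either side, at (200,330) and (400,330). I'll close gently.

Call:
drive_tool --pt "-0.8 0.5 -0.8 0 0 0 60" --pt "-0.8 0.5 -0.8 0 0 0 50" --pt "-0.8 0.5 -0.8 0 0 0 40" --pt "-0.8 0.5 -0.8 0 0 0 40" --pt "-0.8 0.5 -0.8 0 0 0 40" --squeeze 25

```text
clock: 2.95
tcp_pos: [0.5121, 0.1032, 0.1882]
orientation: [-1.49, -0.593, 0.59]
contact_force: [-0.8, -1.3, 5.5]
grip_width: 0.0479
```

```bash
python3 - <<'E'
from bench import r
from h import *
o=r.get_obs();st(o)
print(rel(o,(.511,.1033,.186),133.2))
E
```

```text
t 2.95 tcp [512.1 103.2 188.2] q [-0.468  0.275  0.177  1.974 -0.06   0.895  2.067] F [-0.8 -1.3  5.5] M [-0.4    0.069  0.139] w 47.85
[array([-0.72,  2.16,  0.78]), 'yaw', np.float64(133.33), 'rot', array([0.11, 0.13, 0.07])]
```

Call:
drive_tool --pt "0 0 0 0 0 0 40" --pt "0 0 0 0 0 0 40" --squeeze 50

```text
clock: 3.15
tcp_pos: [0.512, 0.1032, 0.1884]
orientation: [-1.49, -0.593, 0.59]
contact_force: [-1.2, -1.0, 2.1]
grip_width: 0.0464
```

```bash
python3 - <<'E'
from bench import r
from h import *
o=r.get_obs();st(o)
S=r.grab_frame("side");st(r.get_obs())
print(rel(o,(.511,.1033,.186),133.2))
im=cv2.resize(S["frame"][120:220,235:335],None,fx=6,fy=6,interpolation=2)
cv2.imwrite("pics/z3.png",im)
E
```

```text
t 3.15 tcp [512.  103.2 188.4] q [-0.468  0.275  0.177  1.974 -0.06   0.895  2.067] F [-1.2 -1.   2.1] M [-0.231  0.143  0.121] w 46.36
t 3.2 tcp [512.  103.2 188.4] q [-0.468  0.275  0.177  1.974 -0.06   0.895  2.067] F [-0.9 -0.7  2.3] M [-0.234  0.135  0.092] w 46.92
[array([-0.7 ,  2.41,  0.79]), 'yaw', np.float64(133.34), 'rot', array([0.12, 0.14, 0.08])]
```

View pics/z3.png

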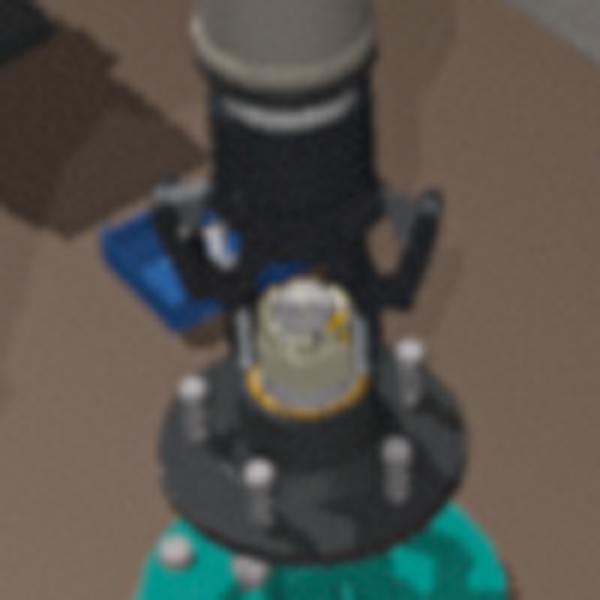

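The nut is gripped at 46.4 mm wide, so the pads are on the flats. I'll turn it clockwise. The first 105° is safely short of the stop.

Call:
drive_tool --pt "0 0.1 0 0 8 0 40" --pt "0 0.2 0 0 16 0 40" --pt "0 0.2 0 0 24 0 40" --pt "0 0.3 0 0 32 0 40" --pt "0 0.4 0 0 40 0 40" --squeeze 60

```text
clock: 3.7
tcp_pos: [0.512, 0.1032, 0.1881]
orientation: [-1.571, -0.043, 0.04]
contact_force: [-0.4, -1.3, 1.0]
grip_width: 0.0465
```

```bash
cat > s.py <<'E'
from bench import r
from h import *
o=r.get_obs();st(o);print(rel(o,(.511,.1033,.186)))
E
python3 s.py
```

```text
t 3.7 tcp [512.  103.2 188.1] q [-0.574  0.28   0.304  1.981 -0.105  0.894  1.409] F [-0.4 -1.3  1. ] M [-0.281  0.17   0.122] w 46.54
[array([-1.03,  2.07,  0.19]), 'yaw', np.float64(93.02), 'rot', array([0.05, 0.  , 0.13])]
```

Call:
drive_tool --pt "0 0.1 0 0 8 0 40" --pt "0 0.2 0 0 16 0 40" --pt "0 0.2 0 0 24 0 40" --pt "0 0.3 0 0 32 0 40" --pt "0 0.4 0 0 40 0 40"

```text
clock: 4.2
tcp_pos: [0.512, 0.1031, 0.1877]
orientation: [-1.51, 0.508, -0.511]
contact_force: [0.1, 0.1, 0.1]
grip_width: 0.0464
```

```bash
python3 s.py
```

```text
t 4.2 tcp [512.  103.1 187.7] q [-0.684  0.29   0.439  1.989 -0.155  0.894  0.756] F [0.1 0.1 0.1] M [-0.231  0.215  0.133] w 46.45
[array([-0.88,  1.68, -0.46]), 'yaw', np.float64(52.71), 'rot', array([-0.03, -0.  ,  0.13])]
```

Call:
drive_tool --pt "0 0.0 0 0 5 0 40" --pt "0 0.1 0 0 10 0 40" --pt "0 0.1 0 0 15 0 40" --pt "0 0.2 0 0 20 0 40" --pt "0 0.2 0 0 25 0 40"

```text
clock: 4.7
tcp_pos: [0.512, 0.1032, 0.1875]
orientation: [-1.399, 0.847, -0.85]
contact_force: [0.7, -0.5, -0.7]
grip_width: 0.0462
```

```bash
python3 s.py
```

```text
t 4.7 tcp [512.  103.2 187.5] q [-0.756  0.3    0.53   1.993 -0.191  0.895  0.354] F [ 0.7 -0.5 -0.7] M [-0.165  0.179  0.079] w 46.2
[array([-0.55,  1.47, -0.79]), 'yaw', np.float64(27.51), 'rot', array([-0.07, -0.  ,  0.1 ])]
```

Call:
drive_tool --pt "0 0.0 0 0 3 0 40" --pt "0 0.1 0 0 6 0 40" --pt "0 0.1 0 0 9 0 40" --pt "0 0.1 0 0 12 0 40" --pt "0 0.1 0 0 15 0 40"

```text
clock: 5.2
tcp_pos: [0.5119, 0.1032, 0.1873]
orientation: [-1.303, 1.047, -1.05]
contact_force: [1.3, -1.3, -0.9]
grip_width: 0.0463
```

```bash
python3 s.py
```

```text
t 5.2 tcp [511.9 103.2 187.3] q [-0.801  0.308  0.586  1.996 -0.215  0.897  0.115] F [ 1.3 -1.3 -0.9] M [-0.06   0.213  0.088] w 46.28
[array([-0.34,  1.32, -0.89]), 'yaw', np.float64(12.4), 'rot', array([-0.09, -0.  ,  0.08])]
```

Call:
drive_tool --pt "0 0.0 0 0 3 0 40" --pt "0 0.1 0 0 6 0 40" --pt "0 0.1 0 0 9 0 40" --pt "0 0.1 0 0 12 0 40" --pt "0 0.1 0 0 15 0 40"

```text
clock: 5.7
tcp_pos: [0.5119, 0.1032, 0.1872]
orientation: [-1.186, 1.242, -1.246]
contact_force: [-0.4, 0.3, -1.0]
grip_width: 0.0463
```

```bash
python3 s.py
```

```text
t 5.7 tcp [511.9 103.2 187.2] q [-0.847  0.318  0.645  1.998 -0.241  0.899 -0.122] F [-0.4  0.3 -1. ] M [-0.041  0.106  0.139] w 46.33
[array([-0.05,  1.18, -0.93]), 'yaw', np.float64(-2.73), 'rot', array([-0.1 , -0.  ,  0.05])]
```

Call:
drive_tool --pt "0 0.0 0 0 3 0 40" --pt "0 0.1 0 0 6 0 40" --pt "0 0.1 0 0 9 0 40" --pt "0 0.1 0 0 12 0 40" --pt "0 0.1 0 0 15 0 40"

```text
clock: 6.2
tcp_pos: [0.5119, 0.1032, 0.187]
orientation: [-1.044, 1.433, -1.436]
contact_force: [0.3, -0.9, -0.5]
grip_width: 0.0465
```

```bash
python3 s.py
```

```text
t 6.2 tcp [511.9 103.2 187. ] q [-0.893  0.33   0.707  2.001 -0.27   0.902 -0.356] F [ 0.3 -0.9 -0.5] M [0.043 0.069 0.118] w 46.5
[array([ 0.16,  1.04, -0.91]), 'yaw', np.float64(-17.86), 'rot', array([-0.11, -0.  ,  0.02])]
```

Call:
drive_tool --pt "0 0.0 0 0 3 0 40" --pt "0 0.1 0 0 6 0 40" --pt "0 0.1 0 0 9 0 40" --pt "0 0.1 0 0 12 0 40" --pt "0 0.1 0 0 15 0 40"

```text
clock: 6.7
tcp_pos: [0.5119, 0.1032, 0.1869]
orientation: [-0.878, 1.617, -1.62]
contact_force: [-0.1, -1.4, -0.2]
grip_width: 0.046
```

```bash
python3 s.py
```

```text
t 6.7 tcp [511.9 103.2 186.9] q [-0.941  0.345  0.771  2.003 -0.302  0.907 -0.586] F [-0.1 -1.4 -0.2] M [0.139 0.026 0.129] w 46.05
[array([ 0.44,  0.9 , -0.83]), 'yaw', np.float64(-32.98), 'rot', array([-0.11,  0.  , -0.01])]
```

Call:
drive_tool --pt "0 0.0 0 0 3 0 40" --pt "0 0.1 0 0 6 0 40" --pt "0 0.1 0 0 9 0 40" --pt "0 0.1 0 0 12 0 40" --pt "0 0.1 0 0 15 0 40"

```text
clock: 7.2
tcp_pos: [0.512, 0.1032, 0.1868]
orientation: [-0.686, 1.794, -1.796]
contact_force: [0.6, -1.0, -1.1]
grip_width: 0.0462
```

```bash
python3 s.py
```

```text
t 7.2 tcp [512.  103.2 186.8] q [-0.988  0.363  0.838  2.006 -0.339  0.913 -0.813] F [ 0.6 -1.  -1.1] M [ 0.087 -0.004  0.133] w 46.25
[array([ 0.66,  0.79, -0.71]), 'yaw', np.float64(-48.11), 'rot', array([-0.1 ,  0.  , -0.05])]
```

Call:
drive_tool --pt "0 0.0 0 0 3 0 40" --pt "0 0.1 0 0 6 0 40" --pt "0 0.1 0 0 9 0 40" --pt "0 0.1 0 0 12 0 40" --pt "0 0.1 0 0 15 0 40"

```text
clock: 7.7
tcp_pos: [0.5119, 0.1032, 0.1866]
orientation: [-0.465, 1.96, -1.962]
contact_force: [1.1, -0.4, -1.7]
grip_width: 0.0466
```

```bash
python3 s.py
```

```text
t 7.7 tcp [511.9 103.2 186.6] q [-1.036  0.386  0.907  2.008 -0.38   0.922 -1.034] F [ 1.1 -0.4 -1.7] M [ 0.063 -0.056  0.114] w 46.64
[array([ 0.8 ,  0.6 , -0.51]), 'yaw', np.float64(-63.23), 'rot', array([-0.09,  0.  , -0.08])]
```

Call:
drive_tool --pt "0 0.0 0 0 3 0 40" --pt "0 0.1 0 0 6 0 40" --pt "0 0.1 0 0 9 0 40" --pt "0 0.1 0 0 12 0 40" --pt "0 0.1 0 0 15 0 40"

```text
clock: 8.2
tcp_pos: [0.512, 0.1032, 0.1865]
orientation: [-0.213, 2.113, -2.114]
contact_force: [0.5, -0.4, -0.6]
grip_width: 0.0464
```

```bash
python3 s.py
```

```text
t 8.2 tcp [512.  103.2 186.5] q [-1.082  0.413  0.977  2.01  -0.426  0.934 -1.25 ] F [ 0.5 -0.4 -0.6] M [ 0.051 -0.04   0.111] w 46.43
[array([ 0.94,  0.47, -0.26]), 'yaw', np.float64(-78.35), 'rot', array([-0.06,  0.  , -0.11])]
```

Call:
drive_tool --pt "0 0.0 0 0 3 0 40" --pt "0 0.1 0 0 6 0 40" --pt "0 0.1 0 0 9 0 40" --pt "0 0.1 0 0 12 0 40" --pt "0 0.1 0 0 15 0 40"

```text
clock: 8.7
tcp_pos: [0.512, 0.1033, 0.1863]
orientation: [-0.069, -2.191, 2.192]
contact_force: [-0.3, -0.8, -2.3]
grip_width: 0.0463
```

```bash
python3 s.py
```

```text
t 8.7 tcp [512.  103.3 186.3] q [-1.125  0.447  1.049  2.012 -0.478  0.95  -1.461] F [-0.3 -0.8 -2.3] M [-0.008 -0.105  0.122] w 46.29
[array([0.98, 0.33, 0.02]), 'yaw', np.float64(-93.48), 'rot', array([-0.02,  0.  , -0.13])]
```

Call:
drive_tool --pt "0 0.0 0 0 3 0 40" --pt "0 0.1 0 0 6 0 40" --pt "0 0.1 0 0 9 0 40" --pt "0 0.1 0 0 12 0 40" --pt "0 0.1 0 0 15 0 40"

```text
clock: 9.2
tcp_pos: [0.512, 0.1032, 0.1862]
orientation: [-0.337, -2.047, 2.047]
contact_force: [0.9, 0.1, -1.6]
grip_width: 0.0463
```

```bash
python3 s.py
```

```text
t 9.2 tcp [512.  103.2 186.2] q [-1.164  0.486  1.12   2.014 -0.534  0.97  -1.667] F [ 0.9  0.1 -1.6] M [-0.047 -0.115  0.135] w 46.35
[array([0.95, 0.15, 0.26]), 'yaw', np.float64(-108.59), 'rot', array([ 0.01, -0.  , -0.13])]
```

Call:
drive_tool --pt "0 0.0 0 0 3 0 40" --pt "0 0.1 0 0 6 0 40" --pt "0 0.1 0 0 9 0 40" --pt "0 0.1 0 0 12 0 40" --pt "0 0.1 0 0 15 0 40"

```text
clock: 9.7
tcp_pos: [0.512, 0.1032, 0.186]
orientation: [-0.574, -1.888, 1.887]
contact_force: [-0.3, -1.5, -0.7]
grip_width: 0.0461
```

```bash
python3 s.py
```

```text
t 9.7 tcp [512.  103.2 186. ] q [-1.197  0.532  1.189  2.016 -0.594  0.996 -1.87 ] F [-0.3 -1.5 -0.7] M [-0.1   -0.057  0.184] w 46.09
[array([0.86, 0.03, 0.51]), 'yaw', np.float64(-123.71), 'rot', array([ 0.05, -0.  , -0.13])]
```

Call:
drive_tool --pt "0 0.0 0 0 1.5 0 40" --pt "0 0 0 0 3 0 40" --pt "0 0 0 0 4.5 0 40" --pt "0 0.1 0 0 6 0 40"

```text
clock: 10.1
tcp_pos: [0.512, 0.1032, 0.186]
orientation: [-0.661, -1.82, 1.82]
contact_force: [-1.3, -0.5, 0.6]
grip_width: 0.0464
```

```bash
python3 s.py
```

```text
t 10.1 tcp [512.  103.2 186. ] q [-1.208  0.552  1.216  2.016 -0.62   1.009 -1.951] F [-1.3 -0.5  0.6] M [-0.179  0.056  0.126] w 46.39
[array([ 0.82, -0.05,  0.62]), 'yaw', np.float64(-129.8), 'rot', array([ 0.07, -0.  , -0.12])]
```

Call:
drive_tool --pt "0 0.0 0 0 1.5 0 40" --pt "0 0 0 0 3 0 40" --pt "0 0 0 0 4.5 0 40" --pt "0 0.1 0 0 6 0 40"

```text
clock: 10.5
tcp_pos: [0.512, 0.1032, 0.1859]
orientation: [-0.744, -1.751, 1.75]
contact_force: [-1.1, -1.1, 2.4]
grip_width: 0.0467
```

```bash
python3 s.py
```

```text
t 10.5 tcp [512.  103.2 185.9] q [-1.219  0.573  1.243  2.016 -0.645  1.022 -2.032] F [-1.1 -1.1  2.4] M [-0.084  0.01   0.123] w 46.7
[array([ 0.76, -0.1 ,  0.7 ]), 'yaw', np.float64(-135.92), 'rot', array([ 0.08, -0.  , -0.11])]
```

Call:
drive_tool --pt "0 0.0 0 0 1.5 0 40" --pt "0 0 0 0 3 0 40" --pt "0 0 0 0 4.5 0 40" --pt "0 0.1 0 0 6 0 40"

```text
clock: 10.9
tcp_pos: [0.512, 0.1033, 0.1858]
orientation: [-0.822, -1.68, 1.678]
contact_force: [0.0, -1.6, 1.0]
grip_width: 0.0465
```

```bash
python3 s.py
```

```text
t 10.9 tcp [512.  103.3 185.8] q [-1.228  0.594  1.269  2.017 -0.67   1.036 -2.114] F [ 0.  -1.6  1. ] M [-0.101  0.123  0.182] w 46.46
[array([ 0.64, -0.18,  0.77]), 'yaw', np.float64(-142.04), 'rot', array([ 0.09, -0.  , -0.1 ])]
```

Call:
drive_tool --pt "0 0.0 0 0 1 0 40" --pt "0 0 0 0 2 0 40" --pt "0 0 0 0 3 0 40"

```text
clock: 11.2
tcp_pos: [0.512, 0.1033, 0.1858]
orientation: [-0.857, -1.645, 1.645]
contact_force: [-1.4, -2.4, 1.7]
grip_width: 0.0466
```

```bash
python3 s.py
```

```text
t 11.2 tcp [512.  103.3 185.8] q [-1.233  0.605  1.281  2.017 -0.681  1.043 -2.153] F [-1.4 -2.4  1.7] M [-0.378  0.119  1.863] w 46.64
[array([ 0.58, -0.16,  0.8 ]), 'yaw', np.float64(-144.93), 'rot', array([ 0.05, -0.  , -0.13])]
```

Call:
drive_tool --pt "0 0.0 0 0 1 0 40" --pt "0 0 0 0 2 0 40" --pt "0 0 0 0 3 0 40"

```text
clock: 11.5
tcp_pos: [0.5117, 0.1038, 0.1859]
orientation: [-0.89, -1.61, 1.612]
contact_force: [-3.7, -2.9, 9.8]
grip_width: 0.0463
```

```bash
python3 s.py
```

```text
t 11.5 tcp [511.7 103.8 185.9] q [-1.237  0.616  1.293  2.016 -0.692  1.052 -2.192] F [-3.7 -2.9  9.8] M [-0.795  0.893  3.104] w 46.31
[array([-0.01, -0.08,  0.86]), 'yaw', np.float64(-147.74), 'rot', array([-0.02,  0.  , -0.11])]
```

The hard stop shows clearly: Mz jumped from 0.15 to 3.1 N m near yaw -142 to -145°. I'll relax a few degrees with a firmer grip so the pads re-seat, then creep up again to locate the stop finely.

Call:
drive_tool --pt "0.0 0 0.3 0 -1.5 0 40" --pt "0.0 0 0.4 0 -3 0 40"

```text
clock: 11.7
tcp_pos: [0.5116, 0.1038, 0.186]
orientation: [-0.855, -1.646, 1.646]
contact_force: [-0.2, 0.1, 0.6]
grip_width: 0.0463
```

```bash
python3 s.py
```

```text
t 11.7 tcp [511.6 103.8 186. ] q [-1.234  0.605  1.281  2.017 -0.681  1.044 -2.153] F [-0.2  0.1  0.6] M [-0.036  0.102  0.304] w 46.32
[array([-0.07, -0.02,  0.74]), 'yaw', np.float64(-144.84), 'rot', array([ 0.04, -0.  , -0.08])]
```

Call:
drive_tool --pt "0 0 0 0 -1 0 40" --pt "0 0 0 0 -2 0 40" --pt "0 0 0 0 -3 0 40"

```text
clock: 12.0
tcp_pos: [0.5111, 0.1041, 0.1859]
orientation: [-0.818, -1.681, 1.679]
contact_force: [-2.9, 1.4, 2.8]
grip_width: 0.046
```

```bash
python3 s.py
```

```text
t 12.0 tcp [511.1 104.1 185.9] q [-1.229  0.593  1.268  2.017 -0.67   1.038 -2.113] F [-2.9  1.4  2.8] M [ 0.489  0.739 -0.13 ] w 45.96
[array([-0.57, -0.11,  0.6 ]), 'yaw', np.float64(-141.92), 'rot', array([0.06, 0.  , 0.03])]
```

Call:
drive_tool --pt "0 0 0 0 -1 0 40" --pt "0 0 0 0 -2 0 40" --pt "0 0 0 0 -3 0 40" --pt "0 0 0 0 -3 0 40" --squeeze 100

```text
clock: 12.4
tcp_pos: [0.5111, 0.1041, 0.1862]
orientation: [-0.78, -1.716, 1.712]
contact_force: [-3.6, 0.5, 5.7]
grip_width: 0.0454
```

```bash
python3 s.py
```

```text
t 12.4 tcp [511.1 104.1 186.2] q [-1.224  0.582  1.256  2.017 -0.658  1.031 -2.073] F [-3.6  0.5  5.7] M [ 0.253  0.737 -0.011] w 45.38
[array([-0.55,  0.15,  0.61]), 'yaw', np.float64(-138.95), 'rot', array([0.1 , 0.  , 0.08])]
```

Call:
drive_tool --pt "0 0 0 0 -3 0 40" --pt "0 0 0 0 -6 0 40" --pt "0 0 0 0 -6 0 40"

```text
clock: 12.7
tcp_pos: [0.511, 0.1041, 0.1863]
orientation: [-0.701, -1.786, 1.78]
contact_force: [-1.5, -0.1, 3.0]
grip_width: 0.0451
```

```bash
cat > s.py <<'E'
from bench import r
from h import *
o=r.get_obs();st(o);print(rel(o,(.512,.1032,.1858)))
E
python3 s.py
```

```text
t 12.7 tcp [511.  104.1 186.3] q [-1.214  0.56   1.23   2.017 -0.633  1.018 -1.993] F [-1.5 -0.1  3. ] M [0.103 0.662 0.116] w 45.06
[array([-1.31,  0.46, -0.05]), 'yaw', np.float64(-132.95), 'rot', array([0.14, 0.  , 0.1 ])]
```

Call:
drive_tool --pt "0 0 0 0 0 0 54" --pt "0.5 -0.2 -1 0 0 0 54" --pt "0.5 -0.2 -1 0 0 0 54"

```text
clock: 13.0
tcp_pos: [0.5116, 0.1052, 0.1865]
orientation: [-0.702, -1.786, 1.78]
contact_force: [-1.0, -0.1, -0.2]
grip_width: 0.0544
```

```bash
python3 s.py
```

```text
t 13.0 tcp [511.6 105.2 186.5] q [-1.216  0.562  1.23   2.015 -0.634  1.018 -1.995] F [-1.  -0.1 -0.2] M [ 0.021 -0.004  0.007] w 54.38
[array([-1.61,  0.67,  1.18]), 'yaw', np.float64(-132.99), 'rot', array([0.15, 0.  , 0.06])]
```

Call:
drive_tool --pt "-1.6 0.6 1.2 0 0 0 54" --pt "-1.6 0.6 1.2 0 0 0 54" --pt "-1.6 0.6 1.2 0 0 0 40" --pt "-1.6 0.6 1.2 0 0 0 40" --pt "-1.6 0.6 1.2 0 0 0 40" --squeeze 80

```text
clock: 13.5
tcp_pos: [0.5122, 0.1031, 0.1864]
orientation: [-0.702, -1.786, 1.78]
contact_force: [-2.5, 0.1, 6.8]
grip_width: 0.0456
```

```bash
python3 s.py
```

```text
t 13.5 tcp [512.2 103.1 186.4] q [-1.211  0.561  1.229  2.015 -0.634  1.018 -1.991] F [-2.5  0.1  6.8] M [ 0.04   0.493 -0.02 ] w 45.6
[array([0.19, 0.64, 0.08]), 'yaw', np.float64(-133.0), 'rot', array([0.17, 0.  , 0.07])]
```

Call:
drive_tool --pt "0 0 0 0 1 0 40" --pt "0 0 0 0 2 0 40" --pt "0 0 0 0 3 0 40"

```text
clock: 13.8
tcp_pos: [0.5122, 0.1031, 0.1865]
orientation: [-0.743, -1.751, 1.744]
contact_force: [-1.3, 0.3, 1.5]
grip_width: 0.0454
```

```bash
python3 s.py
```

```text
t 13.8 tcp [512.2 103.1 186.5] q [-1.216  0.572  1.242  2.015 -0.646  1.025 -2.033] F [-1.3  0.3  1.5] M [0.003 0.141 0.122] w 45.38
[array([0.19, 0.66, 0.07]), 'yaw', np.float64(-136.08), 'rot', array([0.17, 0.  , 0.08])]
```

Call:
drive_tool --pt "0 0 0 0 1 0 40" --pt "0 0 0 0 2 0 40" --pt "0 0 0 0 3 0 40"

```text
clock: 14.1
tcp_pos: [0.5122, 0.1031, 0.1864]
orientation: [-0.783, -1.715, 1.709]
contact_force: [-1.3, 0.2, 1.7]
grip_width: 0.046
```

```bash
python3 s.py
```

```text
t 14.1 tcp [512.2 103.1 186.4] q [-1.221  0.583  1.256  2.015 -0.659  1.032 -2.074] F [-1.3  0.2  1.7] M [-0.057  0.11   0.086] w 46.02
[array([0.2 , 0.64, 0.07]), 'yaw', np.float64(-139.16), 'rot', array([0.16, 0.  , 0.08])]
```

Call:
drive_tool --pt "0 0 0 0 1 0 40" --pt "0 0 0 0 2 0 40" --pt "0 0 0 0 2 0 40"

```text
clock: 14.4
tcp_pos: [0.5122, 0.1031, 0.1864]
orientation: [-0.809, -1.691, 1.685]
contact_force: [-0.7, -0.0, 1.5]
grip_width: 0.0456
```

```bash
python3 s.py
```

```text
t 14.4 tcp [512.2 103.1 186.4] q [-1.224  0.59   1.264  2.016 -0.667  1.037 -2.101] F [-0.7 -0.   1.5] M [ 0.044  0.124 -0.048] w 45.63
[array([0.17, 0.6 , 0.06]), 'yaw', np.float64(-141.22), 'rot', array([0.15, 0.  , 0.09])]
```

Call:
drive_tool --pt "0 0 0 0 0.5 0 40" --pt "0 0 0 0 1 0 40"

```text
clock: 14.6
tcp_pos: [0.5121, 0.1031, 0.1864]
orientation: [-0.822, -1.678, 1.673]
contact_force: [0.1, -0.1, 0.6]
grip_width: 0.0457
```

```bash
python3 s.py
```

```text
t 14.6 tcp [512.1 103.1 186.4] q [-1.226  0.594  1.269  2.016 -0.671  1.039 -2.115] F [ 0.1 -0.1  0.6] M [-0.064  0.079  0.089] w 45.72
[array([0.17, 0.6 , 0.05]), 'yaw', np.float64(-142.25), 'rot', array([0.14, 0.  , 0.09])]
```

Call:
drive_tool --pt "0 0 0 0 0.5 0 40" --pt "0 0 0 0 0.5 0 40"

```text
clock: 14.8
tcp_pos: [0.5121, 0.1031, 0.1864]
orientation: [-0.827, -1.673, 1.668]
contact_force: [-0.7, -0.0, 1.5]
grip_width: 0.0454
```

```bash
python3 s.py
```

```text
t 14.8 tcp [512.1 103.1 186.4] q [-1.226  0.595  1.271  2.016 -0.673  1.04  -2.122] F [-0.7 -0.   1.5] M [-0.133  0.126  0.447] w 45.4
[array([0.17, 0.6 , 0.04]), 'yaw', np.float64(-142.73), 'rot', array([0.13, 0.  , 0.09])]
```

Call:
drive_tool --pt "0 0 0 0 0.5 0 40" --pt "0 0 0 0 0.5 0 40"

```text
clock: 15.0
tcp_pos: [0.5122, 0.1031, 0.1864]
orientation: [-0.833, -1.667, 1.663]
contact_force: [-1.1, -1.2, 2.2]
grip_width: 0.0454
```

```bash
python3 s.py
```

```text
t 15.0 tcp [512.2 103.1 186.4] q [-1.227  0.597  1.273  2.015 -0.675  1.042 -2.128] F [-1.1 -1.2  2.2] M [-0.121  0.117  0.911] w 45.42
[array([0.19, 0.63, 0.1 ]), 'yaw', np.float64(-143.17), 'rot', array([0.11, 0.  , 0.07])]
```

The second creep puts the stop at yaw -142.4°, with torque rising from 0.1 to 0.9 N m within 1°. That makes the quarter-turn target about -52.3°.

Call:
drive_tool --pt "0 0 0 0 -4 0 40" --pt "0 -0.1 0 0 -10 0 40" --pt "0 -0.2 0 0 -16 0 40" --pt "0 -0.2 0 0 -22 0 40" --pt "0 -0.3 0 0 -28 0 40"

```text
clock: 15.5
tcp_pos: [0.5122, 0.1032, 0.1867]
orientation: [-0.44, -1.983, 1.977]
contact_force: [0.6, -0.3, -1.6]
grip_width: 0.0456
```

```bash
python3 s.py
```

```text
t 15.5 tcp [512.2 103.2 186.7] q [-1.175  0.504  1.149  2.013 -0.561  0.983 -1.752] F [ 0.6 -0.3 -1.6] M [ 0.054 -0.026 -0.14 ] w 45.63
[array([0.18, 0.9 , 0.06]), 'yaw', np.float64(-115.03), 'rot', array([0.17, 0.  , 0.01])]
```

Call:
drive_tool --pt "0 -0.1 0 0 -6 0 40" --pt "0 -0.1 0 0 -12 0 40" --pt "0 -0.2 0 0 -18 0 40" --pt "0 -0.2 0 0 -24 0 40" --pt "0 -0.3 0 0 -30 0 40"

```text
clock: 16.0
tcp_pos: [0.5122, 0.1033, 0.187]
orientation: [-0.095, 2.179, -2.171]
contact_force: [0.3, 0.7, -0.9]
grip_width: 0.0454
```

```bash
python3 s.py
```

```text
t 16.0 tcp [512.2 103.3 187. ] q [-1.096  0.425  1.005  2.01  -0.449  0.942 -1.34 ] F [ 0.3  0.7 -0.9] M [ 0.024  0.027 -0.149] w 45.36
[array([0.21, 1.19, 0.08]), 'yaw', np.float64(-84.9), 'rot', array([ 0.19, -0.  , -0.09])]
```

Call:
drive_tool --pt "0 -0.1 0 0 -6 0 40" --pt "0 -0.1 0 0 -12 0 40" --pt "0 -0.2 0 0 -18 0 40" --pt "0 -0.2 0 0 -24 0 40" --pt "0 -0.3 0 0 -27 0 40"

```text
clock: 16.5
tcp_pos: [0.5122, 0.1034, 0.1872]
orientation: [-0.546, 1.906, -1.898]
contact_force: [0.7, 1.6, 0.1]
grip_width: 0.0457
```

```bash
python3 s.py
```

```text
t 16.5 tcp [512.2 103.4 187.2] q [-1.012  0.374  0.876  2.007 -0.366  0.92  -0.953] F [0.7 1.6 0.1] M [ 0.066  0.034 -0.148] w 45.69
[array([0.24, 1.44, 0.07]), 'yaw', np.float64(-57.8), 'rot', array([ 0.17, -0.  , -0.2 ])]
```

Call:
drive_tool --pt "0 0 0 0 -3 0 40" --pt "0 -0.1 0 0 -5.5 0 40" --pt "0 -0.1 0 0 -5.5 0 40" --pt "0 -0.1 0 0 -5.5 0 40"

```text
clock: 16.9
tcp_pos: [0.5121, 0.1034, 0.1873]
orientation: [-0.625, 1.846, -1.839]
contact_force: [-0.2, 0.9, 0.8]
grip_width: 0.0453
```

```bash
python3 s.py; python3 - <<'E'
from bench import r
from h import *
T=r.grab_frame("top");S=r.grab_frame("side")
im=np.hstack([cv2.resize(S["frame"][130:210,245:325],None,fx=5,fy=5,interpolation=2),cv2.resize(T["frame"][150:250,230:330],None,fx=4,fy=4,interpolation=2)])
cv2.imwrite("pics/z4.png",im)
st(r.get_obs())
E
```

```text
t 16.9 tcp [512.1 103.4 187.3] q [-0.995  0.366  0.851  2.006 -0.352  0.917 -0.873] F [-0.2  0.9  0.8] M [0.044 0.053 0.108] w 45.28
[array([0.24, 1.49, 0.07]), 'yaw', np.float64(-52.4), 'rot', array([ 0.16, -0.  , -0.23])]
t 17.0 tcp [512.2 103.4 187.3] q [-0.995  0.366  0.851  2.006 -0.352  0.917 -0.873] F [-0.6  0.3 -0.6] M [0.014 0.027 0.073] w 45.42
```

View pics/z4.png

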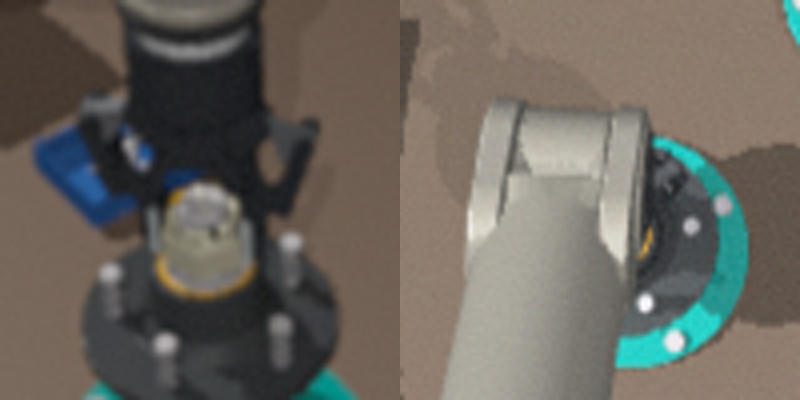

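The side view shows the nut still held, with pads at (155,230) and (245,235). The paint mark has moved to the far side of the crown at (178,190), as expected, and the other parts are where they were. Handing in.

```bash
python3 - <<'E'
from bench import r
print(r.hand_in())
E
```

```text
the job is handed in; nothing more can be done
None
```

I screwed the nut on the smaller stand down to its hard stop, backed it off a quarter turn and handed the job in with the nut still gripped. The job took about 17 s of the 61 s allowed.

- **Bottoming out:** The nut turned about 276° clockwise before it stopped, at a running torque of about 0.12 N m. On the first contact I pressed on to 3.1 N m and the nut slipped a degree or two in the jaws. I backed off about 15°, regripped square on the flats and crept up again at 80 N. That put the stop at a jaw direction of -142.4°, good to about 0.3°.
- **Back-off:** The last reading was -52.4°, which is 90.0° back from the stop. The opening was about 45.4 mm with the grip still at 80 N. Side force and turning moment were close to zero.
- **Pictures:** The final view shows the pads on the flats and the paint mark on the far side of the crown, as expected. The tray, hub and stand look unmoved; I kept clear of the sprocket, grease cap and hammer but did not check them in a last picture.
- **Not checked, or in disagreement:** The chalk line on the spindle was too fine to see, so I could not confirm by eye that a slot faces the split-pin hole. The opening reads about 0.6 mm under the nut's 46 mm across flats. It dropped as I squeezed harder, so I put that down to the pads giving.

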